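Stand the hair rollers on the rack in order of thickness

TASK

Stand the four hair rollers upright on the four dark pads of the wooden board, one in the middle of each pad, in order of thickness: the thinnest on the pad next to the orange twist timer at one end of the board, then each next thicker one, the thickest on the pad next to the cream pot at the other end. Leave the timer and the cream pot where they are.

Things in the scene. Friction and masses are not known exactly. Their poses are not given: they have to be found in the camera images.
- roller_22_mid (a point): the thinnest of four grey ribbed hair rollers with a small dark hole in the flat upper end: an upright solid cylinder 22 mm in diameter and 64 mm tall, standing free on the worktop (its top is z = 0). This point is its centre, 32 mm above its underside; z is its long axis. Grip it round its sides.
- roller_34_mid (a point): the second thinnest of four grey ribbed hair rollers with a small dark hole in the flat upper end: an upright solid cylinder 34 mm in diameter and 64 mm tall, standing free on the worktop (its top is z = 0). This point is its centre, 32 mm above its underside; z is its long axis. Grip it round its sides.
- roller_46_mid (a point): the second thickest of four grey ribbed hair rollers with a small dark hole in the flat upper end: an upright solid cylinder 46 mm in diameter and 64 mm tall, standing free on the worktop (its top is z = 0). This point is its centre, 32 mm above its underside; z is its long axis. Grip it round its sides.
- roller_58_mid (a point): the thickest of four grey ribbed hair rollers with a small dark hole in the flat upper end: an upright solid cylinder 58 mm in diameter and 64 mm tall, standing free on the worktop (its top is z = 0). This point is its centre, 32 mm above its underside; z is its long axis. Grip it round its sides.
- pad_1: one of four identical flat dark rubber pads, 64 mm in diameter and 3 mm thick, in a straight row at 72 mm spacing on a fixed pale wooden board (480 x 72 x 10 mm, lying on the worktop). An end pad of the row. Origin at the centre of the pad's underside, 10 mm above the worktop, so a thing standing on the pad has its underside 13 mm above the worktop; y runs along the row, z up.
- pad_2: one of four identical flat dark rubber pads, 64 mm in diameter and 3 mm thick, in a straight row at 72 mm spacing on a fixed pale wooden board (480 x 72 x 10 mm, lying on the worktop). An inner pad of the row. Origin at the centre of the pad's underside, 10 mm above the worktop, so a thing standing on the pad has its underside 13 mm above the worktop; y runs along the row, z up.
- pad_3: one of four identical flat dark rubber pads, 64 mm in diameter and 3 mm thick, in a straight row at 72 mm spacing on a fixed pale wooden board (480 x 72 x 10 mm, lying on the worktop). An inner pad of the row. Origin at the centre of the pad's underside, 10 mm above the worktop, so a thing standing on the pad has its underside 13 mm above the worktop; y runs along the row, z up.
- pad_4: one of four identical flat dark rubber pads, 64 mm in diameter and 3 mm thick, in a straight row at 72 mm spacing on a fixed pale wooden board (480 x 72 x 10 mm, lying on the worktop). An end pad of the row. Origin at the centre of the pad's underside, 10 mm above the worktop, so a thing standing on the pad has its underside 13 mm above the worktop; y runs along the row, z up.
- timer: orange and white round twist timer, 62 mm across and 37 mm high, standing loose on one end of the wooden board, 80 mm (centre to centre) beyond the last pad; at which end varies. Origin at the centre of its underside. Two rollers start left and two right of a drawer chest 135 mm high (x 0.48 to 0.85, y 0.00 to 0.32, things up to 0.24 on it); its lower drawer stands open to x = 0.39, 65 mm high.
- cream_pot: round pale grey and white lidded cream pot, 84 mm across and 27 mm high, standing loose on the other end of the wooden board, 80 mm beyond the last pad there. Origin at the centre of its underside. Wall shelves hang over x > 0.6 from about 0.45 m up.
Mind the look-alikes: they are no part of the job. What is shaped like the part that bears roller_58_mid but purple is not meant.

How it is judged:
By the outcome, as a careful person would: the job done as asked, in the order asked, and still so for the second after the job is handed in, with the robot touching nothing.
It also fails if it takes over 109 s, if anything falls off the work surface, if the arm or the gripper's body presses on something with over 40 N, if the wrist force passes 120 N, or if a joint passes its speed limit or range.

ROBOT

A 6-joint arm with a two-finger parallel gripper is mounted at the origin on a cart in front of the work surface, level with it; the furniture and walls round the work are solid. World frame = base frame: x ahead of the robot, y to its left, z up, the work surface at z = 0. Lengths are in mm, angles in degrees, forces in N, time in s.
With the tool pointing down it reaches from about 275 to 750 mm from the base axis. Payload 10.2 kg.
Tool frame: the origin (TCP) lies at the very end of the fingers, on their centre line; the grasp point (between the pads) lies 19 mm behind it; z points along the fingers, y is the line along which they close (so a half turn about z gives the same grasp; the last joint's range is limited). The gripper opens to 88 mm and grips with 3 to 60 N. Pads are 18 mm wide; open, the fingers measure 123 mm over their backs; the gripper's body (75 mm by 187 mm) begins 45 mm behind the grasp point.
Start: joints at [51.601, 17.928, 85.812, -0, 76.261, -12.8], TCP at [226.856, 473.463, 238.72] pointing down, gripper open.
Joint ranges: [-168.41, 168.41], [-55.51, 124.54], [10.69, 146.95], [-70.63, 250.63], [1, 178], [-165.06, 165.06]. Speed limits (degrees/s): [136.94, 136.94, 172.46, 180, 180, 180].

INTERFACE

Orientations are given as a 3x3 rotation matrix whose columns are the frame's x, y, z axes.
In Python, from bench import * gives the robot as it stands.
- The arm moves only by the shell command python3 -m creep 'ROWS' [OPENING]. ROWS is JSON, a list of rows, each an object of numbers: "tx", "ty", "tz": the shift along the tool's x, y, z in m; "wx", "wy", "wz": the turn, a rotation vector about the tool's x, y, z in rad. A call has exactly 8 rows; each row shifts and turns the commanded pose from where the row before left it, along the tool's axes as they then stand; what a row does not reach is not made up. A row lasts 1/8 s, in which the tool goes at most 62.5 mm and 10.7 degrees, less where a joint would pass 70% of its speed; a pose out of reach is approached as far as the arm can. A call is refused whole if a number of a shift passes 0.0625 or a number of a turn 0.188, either way. A call with a gripper value outside its range is refused whole. OPENING is the finger opening in m, from 0 to 0.0881, set as the call begins (- or left out, the last holds). The fingers move at their own pace and stop on an object; the grip force is fixed at half the most. Time passes only in rows, so rows that do not move let the fingers close, or fill a call up. It gives the time, the measured TCP pose, the force, the opening and the grip force at its end, in the units of the state.
- sense(): the state, without advancing time (a new reading comes with each control period).
- snapshot(name): name is "side" or "top" or "wrist"; returns the picture (384x512x3 uint8, red, green, blue); there is no depth.
- camera_info(name): a dict with "intrinsics" (3x3 intrinsics, pixels), "k1" (the pictures are not rectified: a ray, as slopes to the right and down, at radius r is drawn at 1 + k1 r^2 times it, then the intrinsics apply), "view" (4x4, takes a point from world to camera coordinates). Camera axes: x right, y down, z forward; pixel columns grow to the right and rows downward; lengths in mm; the calibration is good to about 2 mm. A picture is of the moment at which its call begins: read the wrist's pose just before it. camera_info takes no time and is no camera call; for the wrist camera it gives the pose at the moment of the call.
- job_done(): hands the job in; it is judged then, once.
The state is a dict: "time_s": time; "joints": joint angles; "dq": joint speeds; "joint_efforts": joint torques, N m; "tcp_pos": TCP position; "tcp_rot": TCP orientation; "wrist_force": force on the tool from outside, world axes, zero at the start; "ft_torque": the same for the moment, N m; "finger_gap": opening from 0.0 (shut) to 1.0 (fully open); "finger_force": force on a finger pad.
Only numpy, scipy, OpenCV 4.12 (cv2) and the standard library are available. Lean on these libraries where they do the work, as an engineer would, in place of code of your own. Each camera call takes 0.05 s, during which the arm holds its last target. There are 200 camera calls.

## Working session

There is one attempt and no reset: what is moved stays moved. The work goes in short steps, Python scripts to look and compute and a shell command to move; the robot and the scene stay as the last step left them, time stands still between calls to the robot, and variables do not carry over. Pictures are saved under pics/ and viewed, at most 14 in all, crops included, and the job is handed in when it is done.

```bash
ls; mkdir -p pics
python3 - <<'E'
from bench import *
import cv2,numpy as np
for n in("side","top","wrist"):
    i=camera_info(n); print(n,np.round(i["intrinsics"],1).tolist(),i["k1"],np.round(i["view"],3).tolist())
    cv2.imwrite(f"pics/{n}0.png",snapshot(n)[:,:,::-1])
s=sense();print(s["time_s"],s["tcp_pos"],np.round(s["tcp_rot"],3).tolist())
E
```

```text
pics
side [[365.9, 0.0, 257.1], [0.0, 365.9, 195.8], [0.0, 0.0, 1.0]] -0.08304900338615494 [[0.994, -0.11, -0.001, -521.011], [-0.077, -0.692, -0.718, -21.023], [0.079, 0.713, -0.696, 1667.727], [0.0, 0.0, 0.0, 1.0]]
top [[354.2, 0.0, 250.4], [0.0, 354.2, 186.0], [0.0, 0.0, 1.0]] 0.023650194172188707 [[0.023, -1.0, 0.009, -135.0], [-0.996, -0.024, -0.086, 505.978], [0.086, -0.007, -0.996, 1239.973], [0.0, 0.0, 0.0, 1.0]]
wrist [[343.8, 0.0, 255.7], [0.0, 343.8, 186.9], [0.0, 0.0, 1.0]] -0.10683980317669833 [[0.433, 0.901, -0.001, -524.199], [0.863, -0.414, 0.289, -39.233], [0.26, -0.126, -0.957, 390.396], [0.0, 0.0, 0.0, 1.0]]
0.15 [226.75695487 473.29591185 238.3136219 ] [[-0.902, 0.432, -0.001], [0.432, 0.902, -0.001], [0.0, -0.001, -1.0]]
```

```bash
python3 -c "
import cv2
for n in('top','side'): cv2.imwrite(f'pics/{n}0b.png',cv2.resize(cv2.imread(f'pics/{n}0.png'),(800,600),interpolation=cv2.INTER_CUBIC))"
```

```text
(no output)
```

View pics/top0b.png

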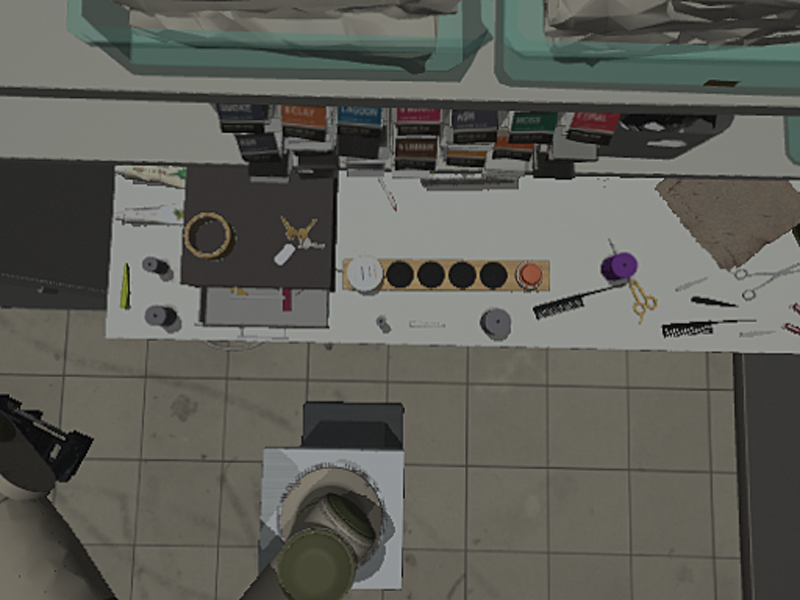

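View pics/side0b.png

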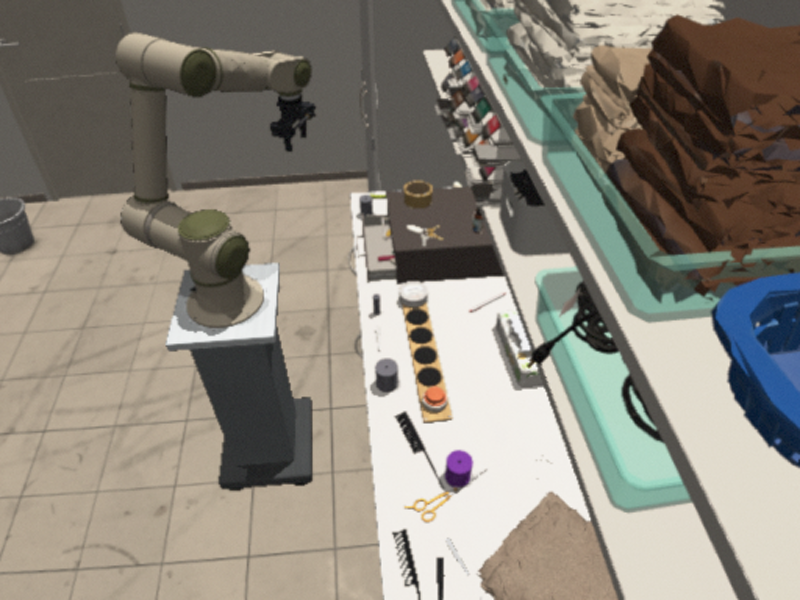

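Top view (800x600 scale): the pot is at (363,273), the pads at (400/431/462/493, 274) and the timer at (529,274). Roller candidates are grey at (155,266), (160,316), (383,324) thin and (495,322) thick. The purple one at (620,266) is the look-alike and is excluded. One close crop will confirm this and refine the positions.

```bash
cat > h.py <<'E'
from bench import *
import cv2,numpy as np
def undist(i,px):
    K=np.array(i["intrinsics"],float)
    return cv2.undistortPoints(np.array(px,float).reshape(-1,1,2),K,np.array([i["k1"],0,0,0,0.]))[:,0]
def world(i,px,z):
    V=np.array(i["view"]);R,t=V[:3,:3],V[:3,3];c=-R.T@t
    d=np.c_[undist(i,px),np.ones(len(np.atleast_2d(px)))]@R
    return c+d*((z-c[2])/d[:,2])[:,None]
def proj(i,P):
    V=np.array(i["view"]);p=np.array(P)@V[:3,:3].T+V[:3,3];s=p[:,:2]/p[:,2:]
    s=s*(1+i["k1"]*(s**2).sum(1))[:,None];K=np.array(i["intrinsics"])
    return s*[K[0,0],K[1,1]]+K[:2,2]
E
python3 - <<'E'
from h import *
im=cv2.imread("pics/top0.png"); f=1/1.5625
i=camera_info("top")
for n,p,z in [("A",(153,262),64),("B",(157,311),64),("thin",(382,320),64),("thick",(496,317),64),("p1",(400,274),13),("p2",(431,274),13),("p3",(462,275),13),("p4",(493,275),13),("pot",(364,272),37),("tim",(529,274),47)]:
    print(n,np.round(world(i,[np.array(p)*f],z)[0],1))
a=cv2.resize(im[150:220,85:125],None,fx=4,fy=4,interpolation=cv2.INTER_CUBIC)
b=cv2.resize(im[150:220,210:360],None,fx=4,fy=4,interpolation=cv2.INTER_CUBIC)
cv2.imwrite("pics/crop.png",np.hstack([a,b]))
# auto: pads dark blobs
g=cv2.cvtColor(im,cv2.COLOR_BGR2GRAY)
roi=g[165:190,245:330]; n,l,st,c=cv2.connectedComponentsWithStats((roi<60).astype(np.uint8))
for k in range(1,n):
    if st[k,4]>100:
        p=c[k]+[245,165]; print(st[k,4],p.round(2),world(i,[p],13)[0].round(1))
E
```

```text
A [555.9 401.8  64. ]
B [448.6 386.8  64. ]
thin [ 440.2 -104.1   64. ]
thick [ 452.7 -354.4   64. ]
p1 [ 548.6 -142.5   13. ]
p2 [ 550.4 -213.9   13. ]
p3 [ 549.8 -285.4   13. ]
p4 [ 551.5 -356.9   13. ]
pot [548.4 -60.5  37. ]
tim [ 551.6 -431.1   47. ]
234 [255.58 175.26] [ 549. -141.   13.]
231 [275.53 175.39] [ 550.2 -212.8   13. ]
237 [295.44 175.84] [ 550.3 -284.6   13. ]
238 [315.37 175.87] [ 551.9 -356.4   13. ]
```

View pics/crop.png

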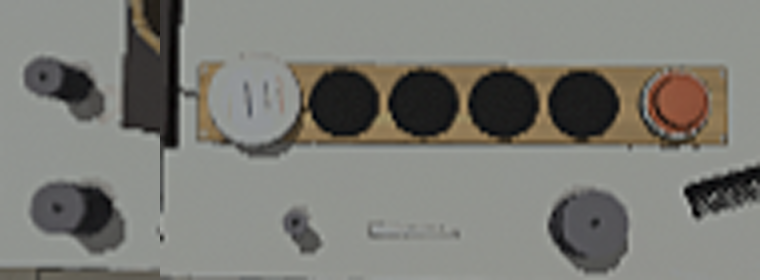

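The crop confirms four grey rollers with holes: 34 at crop (42,76), 46 at (58,208), 22 at (294,220) and 58 at (595,222). Pads 1 to 4 run from pot to timer, so 58 goes to p1, 46 to p2, 34 to p3 and 22 to p4. First I turn the fingers so they close along world x. After that, tool x = +y, tool y = +x and tool z = down.

```bash
python3 -m creep '[{"wz":0.18},{"wz":0.18},{"wz":0.18},{"wz":0.18},{"wz":0.18},{"wz":0.18},{"wz":0.044},{}]' 0.088
python3 -m creep '[{"ty":0.05,"tx":-0.02},{"ty":0.06,"tx":-0.02},{"ty":0.06,"tx":-0.02},{"ty":0.05,"tx":-0.02,"tz":0.02},{"tz":0.04},{},{},{}]'
cat > w.py <<'E'
from h import *
import sys
s=sense();i=camera_info("wrist");im=snapshot("wrist")[:,:,::-1]
cv2.imwrite(f"pics/{sys.argv[1]}.png",im)
import pickle;pickle.dump(i,open(f"pics/{sys.argv[1]}.pkl","wb"))
print(s["time_s"],s["tcp_pos"].round(1) if hasattr(s["tcp_pos"],"round") else s["tcp_pos"],np.round(s["tcp_rot"],3).tolist())
E
python3 w.py w1
```

```text
0.15 [226.8 473.3 238.3] [[-0.902, 0.432, -0.001], [0.432, 0.902, -0.001], [0.0, -0.001, -1.0]]$[0]: bad value
$[0]: bad value
```

View pics/w1.png

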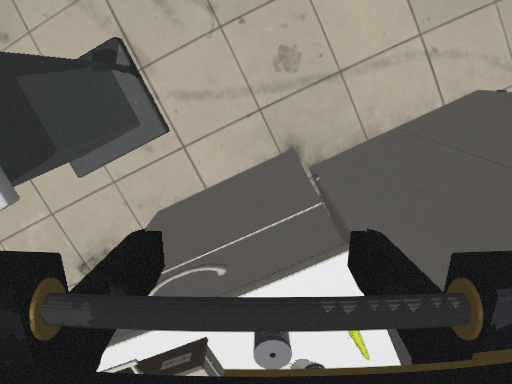

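The arm did not move because both calls were refused; rows probably need all six keys. The wrist picture from the start pose shows a roller at about (272,350) at the bottom edge.

```bash
python3 -m creep '[{"tx":0,"ty":0,"tz":0,"wx":0,"wy":0,"wz":0.18},{"tx":0,"ty":0,"tz":0,"wx":0,"wy":0,"wz":0.18},{"tx":0,"ty":0,"tz":0,"wx":0,"wy":0,"wz":0.18},{"tx":0,"ty":0,"tz":0,"wx":0,"wy":0,"wz":0.18},{"tx":0,"ty":0,"tz":0,"wx":0,"wy":0,"wz":0.18},{"tx":0,"ty":0,"tz":0,"wx":0,"wy":0,"wz":0.18},{"tx":0,"ty":0,"tz":0,"wx":0,"wy":0,"wz":0.044},{"tx":0,"ty":0,"tz":0,"wx":0,"wy":0,"wz":0}]' 0.088
```

```text
time_s: 1.2
tcp_pos: [226.8, 473.4, 238.6]
tcp_rot: [[-0.001, 1.0, -0.0], [1.0, 0.001, -0.0], [-0.0, -0.0, -1.0]]
wrist_force: [-1.2, -0.3, -0.2]
finger_gap: 0.998
finger_force: 0.0
```

```bash
python3 -m creep '[{"tx":-0.02,"ty":0.05,"tz":0,"wx":0,"wy":0,"wz":0},{"tx":-0.02,"ty":0.056,"tz":0,"wx":0,"wy":0,"wz":0},{"tx":-0.02,"ty":0.056,"tz":0,"wx":0,"wy":0,"wz":0},{"tx":-0.02,"ty":0.05,"tz":0.01,"wx":0,"wy":0,"wz":0},{"tx":-0.006,"ty":0.01,"tz":0.03,"wx":0,"wy":0,"wz":0},{"tx":0,"ty":0,"tz":0.028,"wx":0,"wy":0,"wz":0},{"tx":0,"ty":0,"tz":0,"wx":0,"wy":0,"wz":0},{"tx":0,"ty":0,"tz":0,"wx":0,"wy":0,"wz":0}]'
python3 w.py w2
```

```text
time_s: 2.2
tcp_pos: [449.1, 387.9, 172.0]
tcp_rot: [[-0.001, 1.0, 0.002], [1.0, 0.001, 0.001], [0.001, 0.002, -1.0]]
wrist_force: [-0.0, -0.3, 0.1]
finger_gap: 0.995
finger_force: 0.0
2.2 [449.1 387.9 172. ] [[-0.001, 1.0, 0.002], [1.0, 0.001, 0.001], [0.001, 0.002, -1.0]]
```

View pics/w2.png

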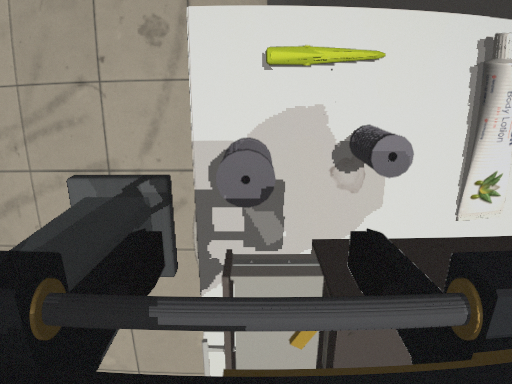

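The wrist view shows roller 46's hole at (245,180), roller 34's at (392,156), and the drawer below them.

Run:
```python
from h import *
import pickle
i=pickle.load(open("pics/w2.pkl","rb"))
print(world(i,[(245,180),(392,156)],64).round(1))
print(proj(i,[[449.1,387.9,172]]))
t=camera_info("top");print(world(t,[(95.5,169),(99.5,202),(243.5,205),(318.75,205.7)],64).round(1))
```

```text
[[440.9 391.3  64. ]
 [553.5 410.4  64. ]]
[[256.07589671 248.57615237]]
[[ 551.2  409.7   64. ]
 [ 438.4  389.5   64. ]
 [ 439.4 -100.7   64. ]
 [ 443.1 -359.    64. ]]
```

```bash
python3 -m creep '[{"tx":0.003,"ty":-0.009,"tz":0,"wx":0,"wy":0,"wz":0},{"tx":0,"ty":0,"tz":0.04,"wx":0,"wy":0,"wz":0},{"tx":0,"ty":0,"tz":0.045,"wx":0,"wy":0,"wz":0},{"tx":0,"ty":0,"tz":0.04,"wx":0,"wy":0,"wz":0},{"tx":0,"ty":0,"tz":0.02,"wx":0,"wy":0,"wz":0},{"tx":0,"ty":0,"tz":0.008,"wx":0,"wy":0,"wz":0},{"tx":0,"ty":0,"tz":0,"wx":0,"wy":0,"wz":0},{"tx":0,"ty":0,"tz":0,"wx":0,"wy":0,"wz":0}]'
python3 -m creep '[{"tx":0,"ty":0,"tz":0,"wx":0,"wy":0,"wz":0},{"tx":0,"ty":0,"tz":0,"wx":0,"wy":0,"wz":0},{"tx":0,"ty":0,"tz":0,"wx":0,"wy":0,"wz":0},{"tx":0,"ty":0,"tz":0,"wx":0,"wy":0,"wz":0},{"tx":0,"ty":0,"tz":0,"wx":0,"wy":0,"wz":0},{"tx":0,"ty":0,"tz":0,"wx":0,"wy":0,"wz":0},{"tx":0,"ty":0,"tz":0,"wx":0,"wy":0,"wz":0},{"tx":0,"ty":0,"tz":0,"wx":0,"wy":0,"wz":0}]' 0.03
```

```text
time_s: 3.25
tcp_pos: [440.3, 390.8, 18.9]
tcp_rot: [[-0.0, 1.0, 0.002], [1.0, 0.0, 0.001], [0.001, 0.002, -1.0]]
wrist_force: [0.5, -0.5, -0.7]
finger_gap: 0.997
finger_force: 0.0
time_s: 4.25
tcp_pos: [439.9, 390.5, 17.7]
tcp_rot: [[-0.0, 1.0, 0.0], [1.0, 0.0, -0.0], [-0.0, 0.0, -1.0]]
wrist_force: [0.9, 0.1, -0.2]
finger_gap: 0.516
finger_force: 30.0
```

```bash
python3 -m creep '[{"tx":0,"ty":0,"tz":-0.03,"wx":0,"wy":0,"wz":0},{"tx":0,"ty":0,"tz":-0.055,"wx":0,"wy":0,"wz":0},{"tx":0,"ty":-0.01,"tz":-0.055,"wx":0,"wy":0,"wz":0},{"tx":0,"ty":-0.025,"tz":-0.055,"wx":0,"wy":0,"wz":0},{"tx":-0.02,"ty":-0.025,"tz":-0.05,"wx":0,"wy":0,"wz":0},{"tx":-0.05,"ty":0,"tz":-0.01,"wx":0,"wy":0,"wz":0},{"tx":-0.06,"ty":0,"tz":0,"wx":0,"wy":0,"wz":0},{"tx":-0.06,"ty":0,"tz":0,"wx":0,"wy":0,"wz":0}]'
python3 -m creep '[{"tx":-0.06,"ty":0,"tz":0,"wx":0,"wy":0,"wz":0},{"tx":-0.06,"ty":0,"tz":0,"wx":0,"wy":0,"wz":0},{"tx":-0.06,"ty":0,"tz":0,"wx":0,"wy":0,"wz":0},{"tx":-0.06,"ty":0,"tz":0,"wx":0,"wy":0,"wz":0},{"tx":-0.06,"ty":0,"tz":0,"wx":0,"wy":0,"wz":0},{"tx":-0.06,"ty":0,"tz":0.03,"wx":0,"wy":0,"wz":0},{"tx":-0.04,"ty":0,"tz":0.04,"wx":0,"wy":0,"wz":0},{"tx":0,"ty":0,"tz":0.04,"wx":0,"wy":0,"wz":0}]'
```

```text
time_s: 5.25
tcp_pos: [379.3, 198.9, 272.8]
tcp_rot: [[-0.001, 1.0, 0.001], [1.0, 0.001, -0.0], [-0.0, 0.001, -1.0]]
wrist_force: [1.9, -0.7, -0.2]
finger_gap: 0.514
finger_force: 30.0
time_s: 6.25
tcp_pos: [379.5, -197.6, 163.4]
tcp_rot: [[0.003, 1.0, 0.0], [1.0, -0.003, -0.0], [-0.0, 0.0, -1.0]]
wrist_force: [0.1, 0.1, -0.7]
finger_gap: 0.515
finger_force: 30.0
```

```bash
python3 -m creep '[{"tx":-0.005,"ty":0.03,"tz":0.02,"wx":0,"wy":0,"wz":0},{"tx":-0.005,"ty":0.05,"tz":0.03,"wx":0,"wy":0,"wz":0},{"tx":-0.005,"ty":0.05,"tz":0.01,"wx":0,"wy":0,"wz":0},{"tx":0,"ty":0.03,"tz":0,"wx":0,"wy":0,"wz":0},{"tx":0,"ty":0.011,"tz":0,"wx":0,"wy":0,"wz":0},{"tx":0,"ty":0,"tz":0,"wx":0,"wy":0,"wz":0},{"tx":0,"ty":0,"tz":0,"wx":0,"wy":0,"wz":0},{"tx":0,"ty":0,"tz":0,"wx":0,"wy":0,"wz":0}]'
python3 w.py w3
```

```text
time_s: 7.25
tcp_pos: [550.3, -210.6, 105.1]
tcp_rot: [[0.001, 1.0, 0.0], [1.0, -0.001, -0.0], [-0.0, 0.0, -1.0]]
wrist_force: [0.9, 0.2, -1.5]
finger_gap: 0.52
finger_force: 30.0
7.25 [ 550.3 -210.6  105.1] [[0.001, 1.0, 0.0], [1.0, -0.001, -0.0], [-0.0, 0.0, -1.0]]
```

View pics/w3.png

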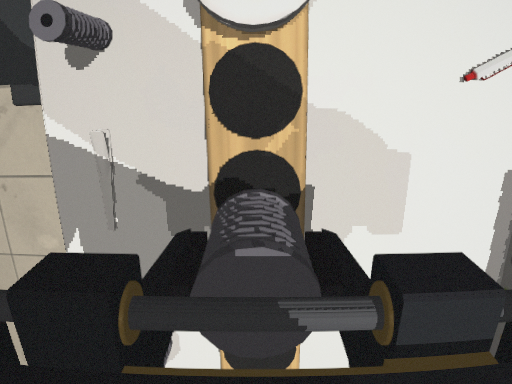

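The wrist view shows pad 1 as a dark ellipse centred near (255,90), pad 2 under the held roller, and roller 22's hole at (46,20). I'll check the pad position against the top-camera estimate.

Run:
```python
from h import *
import pickle
i=pickle.load(open("pics/w3.pkl","rb"))
g=cv2.imread("pics/w3.png",0)[35:142,200:312]
n,l,st,c=cv2.connectedComponentsWithStats((g<50).astype(np.uint8))
k=1+st[1:,4].argmax()
pts=cv2.findContours((l==k).astype(np.uint8),0,1)[0][0][:,0]+[200,35]
w=world(i,pts,13)[:,:2].astype(np.float32);print(cv2.minEnclosingCircle(w),w.mean(0),st[k])
print(world(i,[(46,20)],64))
```

```text
((549.5618896484375, -140.9117431640625), 31.436113357543945) [ 549.7315  -139.84164] [   9    8   93   95 6668]
[[438.7926113  -99.83530515  64.        ]]
```

Both cameras agree within 1 mm. Pad 2 is at about (550,-212.5).

```bash
python3 -m creep '[{"tx":-0.002,"ty":0,"tz":0.02,"wx":0,"wy":0,"wz":0},{"tx":0,"ty":0,"tz":0.03,"wx":0,"wy":0,"wz":0},{"tx":0,"ty":0,"tz":0.015,"wx":0,"wy":0,"wz":0},{"tx":0,"ty":0,"tz":0.005,"wx":0,"wy":0,"wz":0},{"tx":0,"ty":0,"tz":0,"wx":0,"wy":0,"wz":0},{"tx":0,"ty":0,"tz":0,"wx":0,"wy":0,"wz":0},{"tx":0,"ty":0,"tz":0,"wx":0,"wy":0,"wz":0},{"tx":0,"ty":0,"tz":0,"wx":0,"wy":0,"wz":0}]'
```

```text
time_s: 8.3
tcp_pos: [551.0, -212.5, 35.1]
tcp_rot: [[-0.0, 1.0, 0.0], [1.0, 0.0, -0.0], [-0.0, 0.0, -1.0]]
wrist_force: [-0.2, -0.3, -0.2]
finger_gap: 0.515
finger_force: 30.0
```

```bash
python3 -m creep '[{"tx":0,"ty":-0.001,"tz":0.002,"wx":0,"wy":0,"wz":0},{"tx":0,"ty":0,"tz":0.001,"wx":0,"wy":0,"wz":0},{"tx":0,"ty":0,"tz":0.001,"wx":0,"wy":0,"wz":0},{"tx":0,"ty":0,"tz":0,"wx":0,"wy":0,"wz":0},{"tx":0,"ty":0,"tz":0,"wx":0,"wy":0,"wz":0},{"tx":0,"ty":0,"tz":0,"wx":0,"wy":0,"wz":0},{"tx":0,"ty":0,"tz":0,"wx":0,"wy":0,"wz":0},{"tx":0,"ty":0,"tz":0,"wx":0,"wy":0,"wz":0}]'
python3 -m creep '[{"tx":0,"ty":0,"tz":0,"wx":0,"wy":0,"wz":0},{"tx":0,"ty":0,"tz":0,"wx":0,"wy":0,"wz":0},{"tx":0,"ty":0,"tz":0,"wx":0,"wy":0,"wz":0},{"tx":0,"ty":0,"tz":0,"wx":0,"wy":0,"wz":0},{"tx":0,"ty":0,"tz":-0.02,"wx":0,"wy":0,"wz":0},{"tx":0,"ty":0,"tz":-0.04,"wx":0,"wy":0,"wz":0},{"tx":0,"ty":0,"tz":-0.04,"wx":0,"wy":0,"wz":0},{"tx":0,"ty":0,"tz":0,"wx":0,"wy":0,"wz":0}]' 0.088
```

```text
time_s: 9.3
tcp_pos: [549.9, -212.4, 30.8]
tcp_rot: [[-0.0, 1.0, -0.0], [1.0, 0.0, -0.0], [-0.0, -0.0, -1.0]]
wrist_force: [0.1, 0.6, -1.4]
finger_gap: 0.521
finger_force: 30.0
time_s: 10.3
tcp_pos: [551.0, -213.1, 133.8]
tcp_rot: [[-0.0, 1.0, 0.005], [1.0, 0.0, -0.003], [-0.003, 0.005, -1.0]]
wrist_force: [-0.8, -0.4, -0.3]
finger_gap: 0.998
finger_force: 0.0
```

```bash
python3 -m creep '[{"tx":-0.02,"ty":-0.01,"tz":-0.02,"wx":0,"wy":0,"wz":0},{"tx":-0.04,"ty":-0.03,"tz":-0.017,"wx":0,"wy":0,"wz":0},{"tx":-0.04,"ty":-0.035,"tz":0,"wx":0,"wy":0,"wz":0},{"tx":-0.036,"ty":-0.033,"tz":0,"wx":0,"wy":0,"wz":0},{"tx":-0.01,"ty":0,"tz":0,"wx":0,"wy":0,"wz":0},{"tx":0,"ty":0,"tz":0,"wx":0,"wy":0,"wz":0},{"tx":0,"ty":0,"tz":0,"wx":0,"wy":0,"wz":0},{"tx":0,"ty":0,"tz":0,"wx":0,"wy":0,"wz":0}]'
python3 w.py w4
```

```text
time_s: 11.3
tcp_pos: [442.5, -357.5, 167.6]
tcp_rot: [[-0.002, 1.0, -0.0], [1.0, 0.002, 0.0], [0.0, -0.0, -1.0]]
wrist_force: [-0.5, 0.2, 0.6]
finger_gap: 0.998
finger_force: 0.0
11.3 [ 442.5 -357.5  167.6] [[-0.002, 1.0, -0.0], [1.0, 0.002, 0.0], [0.0, -0.0, -1.0]]
```

View pics/w4.png

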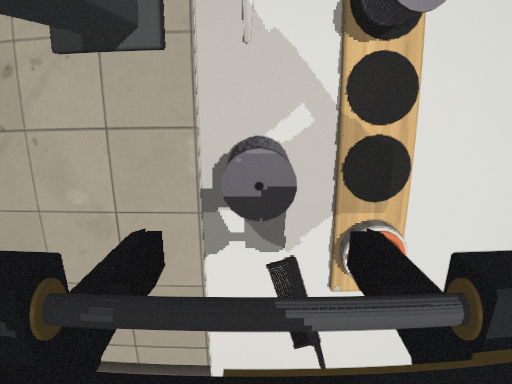

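Roller 58's hole is at (259,186), with pads 3 and 4 and the timer on the right. Roller 46 stands on pad 2.

Run:
```python
from h import *
import pickle
i=pickle.load(open("pics/w4.pkl","rb"))
print(world(i,[(259,186)],64).round(1),world(i,[(382,88),(376,168)],13).round(1))
```

```text
[[ 444.8 -357.7   64. ]] [[ 550.8 -284.9   13. ]
 [ 551.9 -355.7   13. ]]
```

```bash
python3 -m creep '[{"tx":-0.001,"ty":0.002,"tz":0.01,"wx":0,"wy":0,"wz":0},{"tx":0,"ty":0,"tz":0.04,"wx":0,"wy":0,"wz":0},{"tx":0,"ty":0,"tz":0.045,"wx":0,"wy":0,"wz":0},{"tx":0,"ty":0,"tz":0.035,"wx":0,"wy":0,"wz":0},{"tx":0,"ty":0,"tz":0.015,"wx":0,"wy":0,"wz":0},{"tx":0,"ty":0,"tz":0.005,"wx":0,"wy":0,"wz":0},{"tx":0,"ty":0,"tz":0,"wx":0,"wy":0,"wz":0},{"tx":0,"ty":0,"tz":0,"wx":0,"wy":0,"wz":0}]'
python3 -m creep '[{"tx":0,"ty":0,"tz":0,"wx":0,"wy":0,"wz":0},{"tx":0,"ty":0,"tz":0,"wx":0,"wy":0,"wz":0},{"tx":0,"ty":0,"tz":0,"wx":0,"wy":0,"wz":0},{"tx":0,"ty":0,"tz":0,"wx":0,"wy":0,"wz":0},{"tx":0,"ty":0,"tz":0,"wx":0,"wy":0,"wz":0},{"tx":0,"ty":0,"tz":0,"wx":0,"wy":0,"wz":0},{"tx":0,"ty":0,"tz":0,"wx":0,"wy":0,"wz":0},{"tx":0,"ty":0,"tz":0,"wx":0,"wy":0,"wz":0}]' 0.045
```

```text
time_s: 12.35
tcp_pos: [444.3, -359.9, 18.9]
tcp_rot: [[-0.0, 1.0, 0.001], [1.0, 0.0, -0.001], [-0.001, 0.001, -1.0]]
wrist_force: [0.5, -0.0, -0.5]
finger_gap: 0.997
finger_force: 0.0
time_s: 13.35
tcp_pos: [443.9, -359.5, 17.9]
tcp_rot: [[0.0, 1.0, 0.0], [1.0, -0.0, -0.0], [-0.0, 0.0, -1.0]]
wrist_force: [-0.3, -0.2, 2.7]
finger_gap: 0.652
finger_force: 30.0
```

```bash
python3 -m creep '[{"tx":0,"ty":0,"tz":-0.03,"wx":0,"wy":0,"wz":0},{"tx":0,"ty":0,"tz":-0.05,"wx":0,"wy":0,"wz":0},{"tx":0.03,"ty":0,"tz":-0.035,"wx":0,"wy":0,"wz":0},{"tx":0.055,"ty":0.02,"tz":0,"wx":0,"wy":0,"wz":0},{"tx":0.06,"ty":0.03,"tz":0,"wx":0,"wy":0,"wz":0},{"tx":0.05,"ty":0.04,"tz":0,"wx":0,"wy":0,"wz":0},{"tx":0.0225,"ty":0.0155,"tz":0,"wx":0,"wy":0,"wz":0},{"tx":0,"ty":0,"tz":0,"wx":0,"wy":0,"wz":0}]'
python3 -m creep '[{"tx":0,"ty":0,"tz":0.02,"wx":0,"wy":0,"wz":0},{"tx":0,"ty":0,"tz":0.04,"wx":0,"wy":0,"wz":0},{"tx":0,"ty":0,"tz":0.03,"wx":0,"wy":0,"wz":0},{"tx":0,"ty":0,"tz":0.008,"wx":0,"wy":0,"wz":0},{"tx":0,"ty":0,"tz":0,"wx":0,"wy":0,"wz":0},{"tx":0,"ty":0,"tz":0,"wx":0,"wy":0,"wz":0},{"tx":0,"ty":0,"tz":0,"wx":0,"wy":0,"wz":0},{"tx":0,"ty":0,"tz":0,"wx":0,"wy":0,"wz":0}]'
```

```text
time_s: 14.35
tcp_pos: [546.7, -145.8, 132.4]
tcp_rot: [[-0.003, 1.0, -0.001], [1.0, 0.003, 0.0], [0.0, -0.001, -1.0]]
wrist_force: [-0.5, -0.1, -0.5]
finger_gap: 0.65
finger_force: 30.0
time_s: 15.35
tcp_pos: [546.5, -147.3, 35.3]
tcp_rot: [[-0.0, 1.0, 0.001], [1.0, 0.0, -0.0], [-0.0, 0.001, -1.0]]
wrist_force: [-0.3, 0.0, -0.3]
finger_gap: 0.652
finger_force: 30.0
```

```bash
python3 -m creep '[{"tx":0.003,"ty":0.002,"tz":0,"wx":0,"wy":0,"wz":0},{"tx":0.002,"ty":0.001,"tz":0,"wx":0,"wy":0,"wz":0},{"tx":0,"ty":0,"tz":0.002,"wx":0,"wy":0,"wz":0},{"tx":0,"ty":0,"tz":0.001,"wx":0,"wy":0,"wz":0},{"tx":0,"ty":0,"tz":0.001,"wx":0,"wy":0,"wz":0},{"tx":0,"ty":0,"tz":0,"wx":0,"wy":0,"wz":0},{"tx":0,"ty":0,"tz":0,"wx":0,"wy":0,"wz":0},{"tx":0,"ty":0,"tz":0,"wx":0,"wy":0,"wz":0}]'
python3 -m creep '[{"tx":0,"ty":0,"tz":0,"wx":0,"wy":0,"wz":0},{"tx":0,"ty":0,"tz":0,"wx":0,"wy":0,"wz":0},{"tx":0,"ty":0,"tz":0,"wx":0,"wy":0,"wz":0},{"tx":0,"ty":0,"tz":0,"wx":0,"wy":0,"wz":0},{"tx":0,"ty":0,"tz":-0.02,"wx":0,"wy":0,"wz":0},{"tx":0,"ty":0,"tz":-0.04,"wx":0,"wy":0,"wz":0},{"tx":0,"ty":0,"tz":-0.04,"wx":0,"wy":0,"wz":0},{"tx":0,"ty":0,"tz":0,"wx":0,"wy":0,"wz":0}]' 0.088
```

```text
time_s: 16.35
tcp_pos: [549.3, -142.3, 30.9]
tcp_rot: [[-0.0, 1.0, -0.0], [1.0, 0.0, -0.0], [-0.0, -0.0, -1.0]]
wrist_force: [-2.0, 1.1, 2.4]
finger_gap: 0.657
finger_force: 30.0
time_s: 17.35
tcp_pos: [550.6, -142.8, 133.6]
tcp_rot: [[-0.0, 1.0, 0.005], [1.0, 0.0, -0.003], [-0.003, 0.005, -1.0]]
wrist_force: [-0.5, 0.0, -0.3]
finger_gap: 0.998
finger_force: 0.0
```

```bash
python3 -m creep '[{"tx":0.01,"ty":-0.03,"tz":0,"wx":0,"wy":0,"wz":0},{"tx":0.015,"ty":-0.04,"tz":0,"wx":0,"wy":0,"wz":0},{"tx":0.012,"ty":-0.03,"tz":0,"wx":0,"wy":0,"wz":0},{"tx":0.005,"ty":-0.0104,"tz":0,"wx":0,"wy":0,"wz":0},{"tx":0,"ty":0,"tz":0.03,"wx":0,"wy":0,"wz":0},{"tx":0,"ty":0,"tz":0.03,"wx":0,"wy":0,"wz":0},{"tx":0,"ty":0,"tz":0.01,"wx":0,"wy":0,"wz":0},{"tx":0,"ty":0,"tz":0,"wx":0,"wy":0,"wz":0}]' 0.06
```

```text
time_s: 18.35
tcp_pos: [439.2, -100.3, 60.6]
tcp_rot: [[0.0, 1.0, -0.001], [1.0, -0.0, 0.0], [0.0, -0.001, -1.0]]
wrist_force: [1.0, 0.0, -0.2]
finger_gap: 0.681
finger_force: 0.0
```

```bash
python3 -m creep '[{"tx":0,"ty":0,"tz":0.02,"wx":0,"wy":0,"wz":0},{"tx":0,"ty":0,"tz":0.014,"wx":0,"wy":0,"wz":0},{"tx":0,"ty":0,"tz":0.002,"wx":0,"wy":0,"wz":0},{"tx":0,"ty":0,"tz":0,"wx":0,"wy":0,"wz":0},{"tx":0,"ty":0,"tz":0,"wx":0,"wy":0,"wz":0},{"tx":0,"ty":0,"tz":0,"wx":0,"wy":0,"wz":0},{"tx":0,"ty":0,"tz":0,"wx":0,"wy":0,"wz":0},{"tx":0,"ty":0,"tz":0,"wx":0,"wy":0,"wz":0}]'
python3 -m creep '[{"tx":0,"ty":0,"tz":0,"wx":0,"wy":0,"wz":0},{"tx":0,"ty":0,"tz":0,"wx":0,"wy":0,"wz":0},{"tx":0,"ty":0,"tz":0,"wx":0,"wy":0,"wz":0},{"tx":0,"ty":0,"tz":0,"wx":0,"wy":0,"wz":0},{"tx":0,"ty":0,"tz":0,"wx":0,"wy":0,"wz":0},{"tx":0,"ty":0,"tz":0,"wx":0,"wy":0,"wz":0},{"tx":0,"ty":0,"tz":0,"wx":0,"wy":0,"wz":0},{"tx":0,"ty":0,"tz":0,"wx":0,"wy":0,"wz":0}]' 0.01
```

```text
time_s: 19.35
tcp_pos: [439.0, -100.2, 24.8]
tcp_rot: [[0.0, 1.0, 0.0], [1.0, -0.0, -0.0], [-0.0, 0.0, -1.0]]
wrist_force: [0.3, 0.5, 0.3]
finger_gap: 0.683
finger_force: 0.0
time_s: 20.35
tcp_pos: [438.9, -100.2, 24.8]
tcp_rot: [[0.0, 1.0, -0.0], [1.0, -0.0, 0.0], [0.0, -0.0, -1.0]]
wrist_force: [-0.5, 0.4, -1.1]
finger_gap: 0.24
finger_force: 30.0
```

```bash
python3 -m creep '[{"tx":0,"ty":0,"tz":-0.025,"wx":0,"wy":0,"wz":0},{"tx":0,"ty":0,"tz":-0.05,"wx":0,"wy":0,"wz":0},{"tx":-0.03,"ty":0,"tz":-0.03,"wx":0,"wy":0,"wz":0},{"tx":-0.05,"ty":0.01,"tz":0,"wx":0,"wy":0,"wz":0},{"tx":-0.05,"ty":0.02,"tz":0,"wx":0,"wy":0,"wz":0},{"tx":-0.05,"ty":0.025,"tz":0,"wx":0,"wy":0,"wz":0},{"tx":-0.045,"ty":0.03,"tz":0,"wx":0,"wy":0,"wz":0},{"tx":-0.02,"ty":0.02,"tz":0,"wx":0,"wy":0,"wz":0}]'
python3 -m creep '[{"tx":-0.011,"ty":0.008,"tz":0,"wx":0,"wy":0,"wz":0},{"tx":0,"ty":0,"tz":0,"wx":0,"wy":0,"wz":0},{"tx":0,"ty":0,"tz":0.03,"wx":0,"wy":0,"wz":0},{"tx":0,"ty":0,"tz":0.04,"wx":0,"wy":0,"wz":0},{"tx":0,"ty":0,"tz":0.014,"wx":0,"wy":0,"wz":0},{"tx":0,"ty":0,"tz":0.004,"wx":0,"wy":0,"wz":0},{"tx":0,"ty":0,"tz":0,"wx":0,"wy":0,"wz":0},{"tx":0,"ty":0,"tz":0,"wx":0,"wy":0,"wz":0}]'
```

```text
time_s: 21.35
tcp_pos: [544.4, -347.4, 129.1]
tcp_rot: [[0.002, 1.0, -0.0], [1.0, -0.002, 0.0], [0.0, -0.0, -1.0]]
wrist_force: [-0.1, -0.3, 0.8]
finger_gap: 0.241
finger_force: 30.0
time_s: 22.35
tcp_pos: [552.4, -356.6, 43.1]
tcp_rot: [[-0.0, 1.0, 0.001], [1.0, 0.0, -0.001], [-0.001, 0.001, -1.0]]
wrist_force: [-0.8, -0.2, -0.6]
finger_gap: 0.24
finger_force: 30.0
```

```bash
python3 -m creep '[{"tx":0,"ty":0,"tz":0.002,"wx":0,"wy":0,"wz":0},{"tx":0,"ty":0,"tz":0.001,"wx":0,"wy":0,"wz":0},{"tx":0,"ty":0,"tz":0.001,"wx":0,"wy":0,"wz":0},{"tx":0,"ty":0,"tz":0,"wx":0,"wy":0,"wz":0},{"tx":0,"ty":0,"tz":0,"wx":0,"wy":0,"wz":0},{"tx":0,"ty":0,"tz":0,"wx":0,"wy":0,"wz":0},{"tx":0,"ty":0,"tz":0,"wx":0,"wy":0,"wz":0},{"tx":0,"ty":0,"tz":0,"wx":0,"wy":0,"wz":0}]'
python3 -m creep '[{"tx":0,"ty":0,"tz":0,"wx":0,"wy":0,"wz":0},{"tx":0,"ty":0,"tz":0,"wx":0,"wy":0,"wz":0},{"tx":0,"ty":0,"tz":0,"wx":0,"wy":0,"wz":0},{"tx":0,"ty":0,"tz":0,"wx":0,"wy":0,"wz":0},{"tx":0,"ty":0,"tz":-0.02,"wx":0,"wy":0,"wz":0},{"tx":0,"ty":0,"tz":-0.04,"wx":0,"wy":0,"wz":0},{"tx":0,"ty":-0.02,"tz":-0.04,"wx":0,"wy":0,"wz":0},{"tx":0,"ty":-0.05,"tz":-0.02,"wx":0,"wy":0,"wz":0}]' 0.06
```

```text
time_s: 23.35
tcp_pos: [552.0, -356.2, 37.8]
tcp_rot: [[-0.0, 1.0, 0.0], [1.0, 0.0, -0.0], [-0.0, 0.0, -1.0]]
wrist_force: [-0.2, -0.1, 0.3]
finger_gap: 0.24
finger_force: 30.0
time_s: 24.35
tcp_pos: [482.5, -356.7, 161.3]
tcp_rot: [[-0.002, 1.0, 0.004], [1.0, 0.002, -0.004], [-0.004, 0.004, -1.0]]
wrist_force: [-0.7, -1.1, -1.4]
finger_gap: 0.679
finger_force: 0.0
```

```bash
python3 -m creep '[{"tx":0.03,"ty":-0.034,"tz":-0.037,"wx":0,"wy":0,"wz":0},{"tx":0.03,"ty":-0.034,"tz":-0.037,"wx":0,"wy":0,"wz":0},{"tx":0.03,"ty":-0.034,"tz":-0.037,"wx":0,"wy":0,"wz":0},{"tx":0.058,"ty":0,"tz":0,"wx":0,"wy":0,"wz":0},{"tx":0.058,"ty":0,"tz":0,"wx":0,"wy":0,"wz":0},{"tx":0.058,"ty":0,"tz":0,"wx":0,"wy":0,"wz":0},{"tx":0.058,"ty":0,"tz":0,"wx":0,"wy":0,"wz":0},{"tx":0.058,"ty":0,"tz":0,"wx":0,"wy":0,"wz":0}]' 0.07
python3 -m creep '[{"tx":0.058,"ty":0,"tz":0,"wx":0,"wy":0,"wz":0},{"tx":0.058,"ty":0,"tz":0,"wx":0,"wy":0,"wz":0},{"tx":0.058,"ty":0,"tz":0,"wx":0,"wy":0,"wz":0},{"tx":0.058,"ty":0,"tz":0,"wx":0,"wy":0,"wz":0},{"tx":0.058,"ty":0,"tz":0,"wx":0,"wy":0,"wz":0},{"tx":0.058,"ty":0,"tz":0,"wx":0,"wy":0,"wz":0},{"tx":0.037,"ty":0,"tz":0,"wx":0,"wy":0,"wz":0},{"tx":0,"ty":0,"tz":0,"wx":0,"wy":0,"wz":0}]'
```

```text
time_s: 25.35
tcp_pos: [379.5, 25.6, 270.2]
tcp_rot: [[0.0, 1.0, 0.003], [1.0, -0.0, -0.001], [-0.001, 0.003, -1.0]]
wrist_force: [0.5, 0.1, 0.0]
finger_gap: 0.796
finger_force: 0.0
time_s: 26.35
tcp_pos: [379.3, 410.4, 269.5]
tcp_rot: [[-0.003, 1.0, 0.001], [1.0, 0.003, 0.001], [0.001, 0.001, -1.0]]
wrist_force: [0.9, -0.2, 0.7]
finger_gap: 0.798
finger_force: 0.0
```

```bash
python3 -m creep '[{"tx":0,"ty":0.03,"tz":0.04,"wx":0,"wy":0,"wz":0},{"tx":0,"ty":0.043,"tz":0.04,"wx":0,"wy":0,"wz":0},{"tx":0,"ty":0.045,"tz":0.03,"wx":0,"wy":0,"wz":0},{"tx":0,"ty":0.04,"tz":0.01,"wx":0,"wy":0,"wz":0},{"tx":0,"ty":0.015,"tz":0,"wx":0,"wy":0,"wz":0},{"tx":0,"ty":0,"tz":0,"wx":0,"wy":0,"wz":0},{"tx":0,"ty":0,"tz":0,"wx":0,"wy":0,"wz":0},{"tx":0,"ty":0,"tz":0,"wx":0,"wy":0,"wz":0}]'
python3 w.py w5
```

```text
time_s: 27.35
tcp_pos: [552.4, 408.8, 149.6]
tcp_rot: [[-0.001, 1.0, 0.0], [1.0, 0.001, 0.0], [0.0, 0.0, -1.0]]
wrist_force: [0.1, 0.5, -0.6]
finger_gap: 0.792
finger_force: 0.0
27.35 [552.4 408.8 149.6] [[-0.001, 1.0, 0.0], [1.0, 0.001, 0.0], [0.0, 0.0, -1.0]]
```

View pics/w5.png

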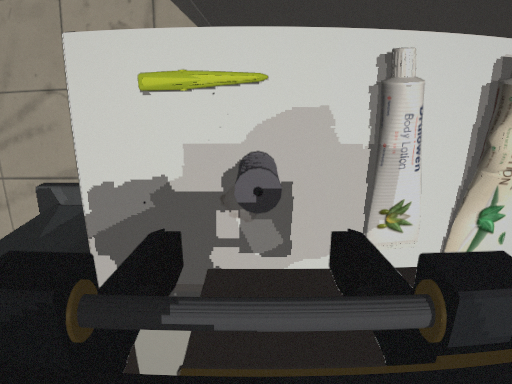

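Roller 34's hole is at (258,191), centred between the fingers. The lotion tube is flat, to the right.

```bash
python3 - <<'E'
from h import *
import pickle
i=pickle.load(open("pics/w5.pkl","rb"))
print(world(i,[(258,191)],64).round(1),world(i,[(410,150)],20).round(1))
E
python3 -m creep '[{"tx":0,"ty":0,"tz":0.03,"wx":0,"wy":0,"wz":0},{"tx":0,"ty":0.001,"tz":0.03,"wx":0,"wy":0,"wz":0},{"tx":0,"ty":0,"tz":0,"wx":0,"wy":0,"wz":0},{"tx":0,"ty":0,"tz":0,"wx":0,"wy":0,"wz":0},{"tx":0,"ty":0,"tz":0,"wx":0,"wy":0,"wz":0},{"tx":0,"ty":0,"tz":0,"wx":0,"wy":0,"wz":0},{"tx":0,"ty":0,"tz":0,"wx":0,"wy":0,"wz":0},{"tx":0,"ty":0,"tz":0,"wx":0,"wy":0,"wz":0}]' 0.06
```

```text
[[553.8 410.4  64. ]] [[680.4 432.1  20. ]]
time_s: 28.4
tcp_pos: [554.0, 408.8, 88.9]
tcp_rot: [[0.0, 1.0, 0.0], [1.0, -0.0, 0.0], [0.0, 0.0, -1.0]]
wrist_force: [0.6, 0.5, -0.1]
finger_gap: 0.679
finger_force: 0.0
```

```bash
python3 -m creep '[{"tx":0.001,"ty":0,"tz":0.02,"wx":0,"wy":0,"wz":0},{"tx":0,"ty":0,"tz":0.03,"wx":0,"wy":0,"wz":0},{"tx":0,"ty":0,"tz":0.015,"wx":0,"wy":0,"wz":0},{"tx":0,"ty":0,"tz":0.004,"wx":0,"wy":0,"wz":0},{"tx":0,"ty":0,"tz":0,"wx":0,"wy":0,"wz":0},{"tx":0,"ty":0,"tz":0,"wx":0,"wy":0,"wz":0},{"tx":0,"ty":0,"tz":0,"wx":0,"wy":0,"wz":0},{"tx":0,"ty":0,"tz":0,"wx":0,"wy":0,"wz":0}]'
python3 -m creep '[{"tx":0,"ty":0,"tz":0,"wx":0,"wy":0,"wz":0},{"tx":0,"ty":0,"tz":0,"wx":0,"wy":0,"wz":0},{"tx":0,"ty":0,"tz":0,"wx":0,"wy":0,"wz":0},{"tx":0,"ty":0,"tz":0,"wx":0,"wy":0,"wz":0},{"tx":0,"ty":0,"tz":0,"wx":0,"wy":0,"wz":0},{"tx":0,"ty":0,"tz":0,"wx":0,"wy":0,"wz":0},{"tx":0,"ty":0,"tz":0,"wx":0,"wy":0,"wz":0},{"tx":0,"ty":0,"tz":0,"wx":0,"wy":0,"wz":0}]' 0.02
```

```text
time_s: 29.4
tcp_pos: [554.1, 409.8, 20.1]
tcp_rot: [[-0.0, 1.0, 0.001], [1.0, 0.0, 0.0], [0.0, 0.001, -1.0]]
wrist_force: [-0.6, -1.3, 0.1]
finger_gap: 0.682
finger_force: 0.0
time_s: 30.4
tcp_pos: [554.0, 409.8, 19.8]
tcp_rot: [[0.0, 1.0, -0.0], [1.0, -0.0, 0.0], [0.0, -0.0, -1.0]]
wrist_force: [0.0, 0.5, 0.1]
finger_gap: 0.378
finger_force: 30.0
```

```bash
python3 -m creep '[{"tx":0,"ty":0,"tz":-0.03,"wx":0,"wy":0,"wz":0},{"tx":0,"ty":0,"tz":-0.05,"wx":0,"wy":0,"wz":0},{"tx":0,"ty":0,"tz":-0.05,"wx":0,"wy":0,"wz":0},{"tx":0,"ty":-0.04,"tz":-0.03,"wx":0,"wy":0,"wz":0},{"tx":0,"ty":-0.045,"tz":-0.03,"wx":0,"wy":0,"wz":0},{"tx":0,"ty":-0.045,"tz":-0.03,"wx":0,"wy":0,"wz":0},{"tx":0,"ty":-0.04,"tz":-0.03,"wx":0,"wy":0,"wz":0},{"tx":-0.03,"ty":0,"tz":0,"wx":0,"wy":0,"wz":0}]'
python3 -m creep '[{"tx":-0.058,"ty":0,"tz":0,"wx":0,"wy":0,"wz":0},{"tx":-0.058,"ty":0,"tz":0,"wx":0,"wy":0,"wz":0},{"tx":-0.058,"ty":0,"tz":0,"wx":0,"wy":0,"wz":0},{"tx":-0.058,"ty":0,"tz":0,"wx":0,"wy":0,"wz":0},{"tx":-0.058,"ty":0,"tz":0,"wx":0,"wy":0,"wz":0},{"tx":-0.058,"ty":0,"tz":0,"wx":0,"wy":0,"wz":0},{"tx":-0.058,"ty":0,"tz":0,"wx":0,"wy":0,"wz":0},{"tx":-0.058,"ty":0,"tz":0,"wx":0,"wy":0,"wz":0}]'
python3 -m creep '[{"tx":-0.058,"ty":0,"tz":0,"wx":0,"wy":0,"wz":0},{"tx":-0.058,"ty":0,"tz":0,"wx":0,"wy":0,"wz":0},{"tx":-0.045,"ty":0,"tz":0.03,"wx":0,"wy":0,"wz":0},{"tx":-0.03,"ty":0,"tz":0.04,"wx":0,"wy":0,"wz":0},{"tx":-0.01,"ty":0.02,"tz":0.05,"wx":0,"wy":0,"wz":0},{"tx":0,"ty":0.05,"tz":0.02,"wx":0,"wy":0,"wz":0},{"tx":0,"ty":0.05,"tz":0,"wx":0,"wy":0,"wz":0},{"tx":0,"ty":0,"tz":0,"wx":0,"wy":0,"wz":0}]'
```

```text
time_s: 31.4
tcp_pos: [382.2, 381.0, 272.4]
tcp_rot: [[-0.004, 1.0, 0.004], [1.0, 0.004, 0.003], [0.003, 0.004, -1.0]]
wrist_force: [0.1, -1.2, -0.4]
finger_gap: 0.382
finger_force: 30.0
time_s: 32.4
tcp_pos: [383.5, -86.1, 270.1]
tcp_rot: [[0.0, 1.0, 0.001], [1.0, -0.0, -0.0], [-0.0, 0.001, -1.0]]
wrist_force: [0.7, 0.8, -0.0]
finger_gap: 0.378
finger_force: 30.0
time_s: 33.4
tcp_pos: [505.8, -284.7, 129.0]
tcp_rot: [[-0.002, 1.0, 0.0], [1.0, 0.002, 0.0], [0.0, 0.0, -1.0]]
wrist_force: [-0.1, -0.5, 0.0]
finger_gap: 0.382
finger_force: 30.0
```

```bash
python3 -m creep '[{"tx":0,"ty":0.03,"tz":0,"wx":0,"wy":0,"wz":0},{"tx":0,"ty":0.015,"tz":0,"wx":0,"wy":0,"wz":0},{"tx":0,"ty":0,"tz":0.03,"wx":0,"wy":0,"wz":0},{"tx":0,"ty":0,"tz":0.04,"wx":0,"wy":0,"wz":0},{"tx":0,"ty":0,"tz":0.018,"wx":0,"wy":0,"wz":0},{"tx":0,"ty":0,"tz":0.004,"wx":0,"wy":0,"wz":0},{"tx":0,"ty":0,"tz":0,"wx":0,"wy":0,"wz":0},{"tx":0,"ty":0,"tz":0,"wx":0,"wy":0,"wz":0}]'
```

```text
time_s: 34.4
tcp_pos: [549.4, -285.7, 39.1]
tcp_rot: [[-0.0, 1.0, 0.002], [1.0, 0.0, -0.001], [-0.001, 0.002, -1.0]]
wrist_force: [-0.6, 0.2, -0.8]
finger_gap: 0.374
finger_force: 30.0
```

```bash
python3 -m creep '[{"tx":0.001,"ty":0.001,"tz":0.001,"wx":0,"wy":0,"wz":0},{"tx":0,"ty":0,"tz":0.002,"wx":0,"wy":0,"wz":0},{"tx":0,"ty":0,"tz":0.001,"wx":0,"wy":0,"wz":0},{"tx":0,"ty":0,"tz":0.001,"wx":0,"wy":0,"wz":0},{"tx":0,"ty":0,"tz":0,"wx":0,"wy":0,"wz":0},{"tx":0,"ty":0,"tz":0,"wx":0,"wy":0,"wz":0},{"tx":0,"ty":0,"tz":0,"wx":0,"wy":0,"wz":0},{"tx":0,"ty":0,"tz":0,"wx":0,"wy":0,"wz":0}]'
```

```text
time_s: 35.4
tcp_pos: [549.9, -284.2, 32.7]
tcp_rot: [[-0.0, 1.0, -0.0], [1.0, 0.0, 0.0], [0.0, -0.0, -1.0]]
wrist_force: [-0.0, -0.7, 0.1]
finger_gap: 0.378
finger_force: 30.0
```

Release, rise, and back off to look.

```bash
python3 -m creep '[{"tx":0,"ty":0,"tz":0,"wx":0,"wy":0,"wz":0},{"tx":0,"ty":0,"tz":0,"wx":0,"wy":0,"wz":0},{"tx":0,"ty":0,"tz":0,"wx":0,"wy":0,"wz":0},{"tx":0,"ty":0,"tz":0,"wx":0,"wy":0,"wz":0},{"tx":0,"ty":0,"tz":-0.02,"wx":0,"wy":0,"wz":0},{"tx":0,"ty":0,"tz":-0.04,"wx":0,"wy":0,"wz":0},{"tx":0,"ty":0,"tz":-0.05,"wx":0,"wy":0,"wz":0},{"tx":0,"ty":-0.03,"tz":-0.04,"wx":0,"wy":0,"wz":0}]' 0.06
python3 -m creep '[{"tx":0,"ty":-0.05,"tz":-0.03,"wx":0,"wy":0,"wz":0},{"tx":0,"ty":-0.05,"tz":-0.03,"wx":0,"wy":0,"wz":0},{"tx":0,"ty":-0.05,"tz":-0.02,"wx":0,"wy":0,"wz":0},{"tx":0,"ty":-0.04,"tz":0,"wx":0,"wy":0,"wz":0},{"tx":0,"ty":0,"tz":0,"wx":0,"wy":0,"wz":0},{"tx":0,"ty":0,"tz":0,"wx":0,"wy":0,"wz":0},{"tx":0,"ty":0,"tz":0,"wx":0,"wy":0,"wz":0},{"tx":0,"ty":0,"tz":0,"wx":0,"wy":0,"wz":0}]'
python3 - <<'E'
from h import *
im=snapshot("top")[:,:,::-1];t=camera_info("top")
P=[(549.3,-140.5,77),(550.1,-212.5,77),(550.6,-284.6,77),(551.8,-356.2,77)]
q=proj(t,P); print(q.round(2))
v=cv2.resize(im[150:220,210:360],None,fx=5,fy=5,interpolation=cv2.INTER_CUBIC).copy()
for p in q: cv2.circle(v,tuple(((p+.5-[210,150])*5).round().astype(int).tolist()),2,(0,0,255),-1)
cv2.imwrite("pics/fin.png",v)
E
```

```text
time_s: 36.4
tcp_pos: [520.5, -284.2, 184.6]
tcp_rot: [[-0.001, 1.0, 0.002], [1.0, 0.001, -0.001], [-0.001, 0.002, -1.0]]
wrist_force: [0.6, 0.0, -0.1]
finger_gap: 0.68
finger_force: 0.0
time_s: 37.4
tcp_pos: [330.5, -284.1, 262.5]
tcp_rot: [[-0.001, 1.0, -0.0], [1.0, 0.001, 0.001], [0.001, -0.0, -1.0]]
wrist_force: [0.3, -0.8, 0.0]
finger_gap: 0.679
finger_force: 0.0
[[255.89 172.99]
 [276.93 173.26]
 [297.99 173.62]
 [318.92 173.77]]
```

View pics/fin.png

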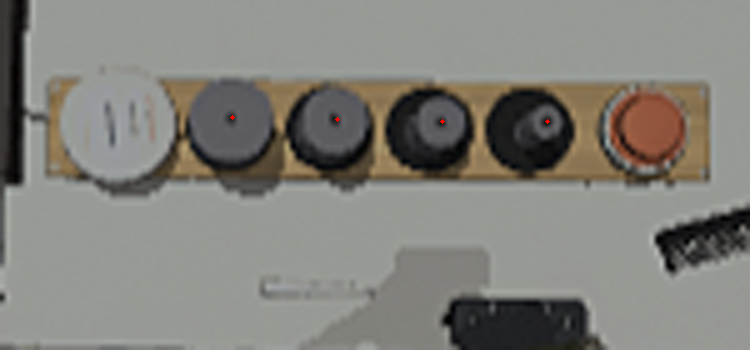

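The final top view shows all four rollers upright, thickest next to the pot. Their tops line up with the expected centres (red dots at 232, 337, 442 and 547, about row 120), and the pot and timer have not moved.

```bash
python3 -c "
from bench import *
print(job_done())"
```

```text
the job is handed in; nothing more can be done
None
```

All four rollers stand upright and centred on their pads, in order from the thinnest next to the timer to the thickest next to the cream pot, and the job is handed in at about 37 s of the 109 s limit; the verdict was not shown.

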